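# Fit the splined drive gear and hold it down for the circlip

### The arm

A 7-joint arm with a two-finger parallel gripper is mounted at the origin on a cart in front of the work surface, level with it; the furniture and walls round the work are solid. World frame = base frame: x ahead of the robot, y to its left, z up, the work surface at z = 0. Lengths are in m, angles in rad, forces in N, time in s.
With the tool pointing down it reaches from about 0.425 to 0.875 m from the base axis. Payload 4.7 kg.
Tool frame: the origin (TCP) lies midway between the tips of the shut fingers; the grasp point (between the pads) lies 19 mm behind it (ctrl.grip_point_offset is the distance from the TCP to the grasp point, in m); z points along the fingers, y is the line along which they close (so a half turn about z gives the same grasp; the last joint's range is limited). The gripper opens to 87 mm and grips with 3 to 60 N. Pads are 19 mm wide; open, the fingers measure 117 mm over their backs; the gripper's body (75 mm by 190 mm) begins 51 mm behind the grasp point.
Start: joints at [1.27, 0.321, -0.07, 1.45, 0.023, 1.371, -0.057], TCP at [0.201, -0.618, 0.223] pointing down, gripper open.
Joint ranges: [-2.86, 2.86], [-0.3, 2.09], [-1.38, 1.24], [0.06, 2.45], [-1.56, 4.7], [0.09, 2.05], [-2.69, 2.69]. Speed limits (rad/s): [2.57, 2.57, 3.14, 3.14, 3.14, 3.14, 3.14].

### API

Orientations are given as a rotation vector (axis times angle).
In Python, from bench import ctrl gives the robot as it stands.
- The arm moves only by the tool move_arm, never from a script. Its argument "increments" is text: rows parted by semicolons, each of 7 numbers parted by spaces: the shift along the world's x, y, z in mm, then the turn, a rotation vector about the world's x, y, z in degrees, then the closure in counts, from 0 (fully open) to 255 (shut). A call has exactly 8 rows; each row shifts and turns the commanded pose from where the row before left it; what a row does not reach is not made up. A row lasts 1/12 s, in which the tool goes at most 41.7 mm and 7.16 degrees, less where a joint would pass 70% of its speed; a pose out of reach is approached as far as the arm can. A call with a gripper value outside its range is refused whole. The fingers move at their own pace and stop on an object; "grip_force" is the grip in N (left out, the last holds). Time passes only in rows, so rows that do not move let the fingers close, or fill a call up. It gives the time, the measured TCP pose, the force, the opening and the grip force at its end, in the units of the state.
- ctrl.get_state(): the state, without advancing time (a new reading comes with each control period).
- ctrl.get_image(name): name is "scene" or "top" or "wrist"; returns a dict with "frame" (400x640x3 uint8, red, green, blue), "depth" (400x640 float32, m along the optical axis (not along the pixel's ray), 0 where there is no reading), "fx", "fy", "cx", "cy" (pixels), "position" and "orientation" of the camera in the world. Camera axes: x right, y down, z forward; pixel columns grow to the right and rows downward; lengths in m; the calibration is good to about 2 mm. The wrist camera is an equidistant fisheye: a pixel r from the principal point sees the ray r / f radians off the axis. A picture is of the moment at which its call begins.
- ctrl.close_job(): hands the job in; it is judged then, once.
Trained networks look in a picture, given as the dict that the camera call returned (one of the last four; its "shot" number tells which), for a name from the list of things; names that differ only in an ending like _2 or _b are one class to them, and where a whole thing is asked for, a point or a joint stands for the part that bears it (a point fixed in the world has none). Each returns a list of dicts, best first, with "score" (0 to 1); they miss things now and then, are a little off and sometimes report something else, mostly with a low value. They report only what shows in the picture. A call takes as long as a camera call.
- ctrl.find_in(target, picture): "centre" ([x, y, z] in m, in world coordinates, good to about 4 mm: the middle of the surface that is visible of it).
- ctrl.silhouettes(target, picture): "region" (400x640 bool, what is visible of it).
The state is a dict: "time": time; "joint_positions": joint angles; "qd": joint speeds; "joint_torque": joint torques, N m; "position": TCP position; "tool_rot": TCP orientation; "ft_force": force on the tool from outside, world axes, zero at the start; "torque": the same for the moment, N m; "grip_width": opening from 0.0 (shut) to 1.0 (fully open); "grip_force": force on a finger pad.
Only numpy, scipy, OpenCV 4.12 (cv2) and the standard library are available. Lean on these libraries where they do the work, as an engineer would, in place of code of your own. Each camera call takes 0.05 s, during which the arm holds its last target. There are 200 camera calls.

### The job

Fit the drive gear, hub side up, on the splined output shaft of the worm gearbox: turn it until its splines mesh with those of the shaft, then push it down against the sprung collar until it is fully home on the shaft's shoulder, so that the circlip groove is clear above the hub. Finish while still gripping it and pressing it home, because the collar pushes it up again if you let go and I want to snap the circlip in. Leave the other things on the counter where they are.

Things in the scene. Friction and masses are not known exactly. Their poses are not given: they have to be found in the camera images.
- drive_gear: Loose steel spur gear lying flat, hub up, 0.32 kg, 32 mm high. Toothed rim (24 teeth, 68 to 70 mm across) in the lowest 12 mm, round hub above it. The bore goes right through, 31 mm across, with 6 straight inward keys, 4 mm wide, 60 degrees apart, leaving a 21.6 mm circle free. Origin: centre of the underside; z up; x points midway between two keys (keys at 30, 90, 150... degrees from x).
- gear_hub (a point): Centre of the gear's plain round hub, 22 mm above its underside, axes as the gear's. The hub, the place to grip, is 44 mm across and reaches from 12 to 32 mm above the underside.
- gearbox: Aluminium worm gearbox bolted on a dark steel plate, 130 x 100 x 8 mm, that does not move. Origin: centre of the plate's underside, on the output shaft's axis; z up. Its input stub points to its -x, 73 mm from the axis, 37 mm up. The output shaft stands upright on top, with its tip 128 mm above the counter.
- shaft_shoulder (a point): Centre of the flat shoulder, 32 mm across, at the foot of the shaft's splines, 84 mm above the counter: the gear's underside rests here when home. z up; x points through one of the shaft's 6 straight teeth (60 degrees apart, 5 mm wide, 28 mm across). The gear meshes when its x axis and this one agree, or differ by a multiple of 60 degrees, to about 5 degrees.
- shaft_tip (a point): Top of the shaft, 44 mm above the shoulder, axes as there. The teeth end 16 mm below it; from there up goes a plain round nose, 19 mm across, tapered to 13 mm over the last 4.5 mm, with a dark circlip groove 9 mm below the tip. The gear slips on the nose with about 1.3 mm play all round and lies on the tooth ends until turned to mesh. The worm locks the shaft: it does not turn by hand.
- spring_collar (a joint): The sprung collar round the foot of the shaft, a dark steel ring 44 mm across. 0: up, its top 8 mm above the shoulder; grows as it is pressed down, m; 0.008 when the gear is home on the shoulder. It takes about 5 N to start and 12 N to press home, and springs back when let go.
- bearing_b: Small sealed ball bearing, 42 mm across, 11 mm high, lying between the places of the gear and the gearbox; bystander. Origin: centre of the underside.
- spark_plug_a: Spark plug lying on the counter to the right, 80 x 24 x 21 mm; bystander.
- spark_plug_b: Another spark plug beside it, 80 x 24 x 21 mm; bystander.
- pulley: Black V pulley lying to the left, in front of the green steel box, 86 mm across, 32 mm high; bystander.
- pliers: Red-handled pliers lying near the front edge, 168 x 57 x 13 mm; bystander.
- screwdriver_red: Red-handled screwdriver lying near the front edge, 200 x 31 x 27 mm; bystander.

How it is judged:
By the outcome, as a careful person would: the job done as asked, in the order asked, and still so for the second after the job is handed in, while the arm keeps its last pose, push and grip.
It also fails if it takes over 56 s, if anything falls off the work surface, if the arm or the gripper's body presses on something with over 40 N, if the wrist force passes 120 N, or if a joint passes its speed limit or range.

## Working session

There is one attempt and no reset: what is moved stays moved. The work goes in short steps, Python scripts to look and compute and a tool call to move; the robot and the scene stay as the last step left them, time stands still between calls to the robot, and variables do not carry over. Pictures are saved under pics/ and viewed, at most 10 in all, crops included, and the job is handed in when it is done.

Besides the shell and the picture viewer there is one more tool, called by a JSON object that holds its "method" and its "body", one argument or row to a line. move_arm: Moves the arm, as the interface text tells. Its arguments: {"type":"object","properties":{"increments":{"type":"string"},"grip_force":{"type":"number"}},"required":["increments"]}

```bash
mkdir -p pics; cat > h.py <<'E'
import numpy as np, cv2
from scipy.spatial.transform import Rotation as R
from bench import ctrl
def rot(o):
    o=np.array(o,float)
    if o.shape==(3,3): return o
    return R.from_rotvec(o).as_matrix() if o.size==3 else R.from_quat(o).as_matrix()
def cloud(p,fish=False):
    v,u=np.mgrid[0:400,0:640]; x=(u-p['cx'])/p['fx']; y=(v-p['cy'])/p['fy']
    if fish:
        r=np.hypot(x,y)+1e-9; k=np.tan(np.minimum(r,1.5))/r; x=x*k;y=y*k
    d=p['depth']; P=np.stack([x*d,y*d,d],-1)
    return P@rot(p['orientation']).T+np.array(p['position'])
def save(p,n,crop=None,s=1):
    f=p['frame'][:,:,::-1]
    if crop: f=f[crop[1]:crop[3],crop[0]:crop[2]]
    cv2.imwrite('pics/'+n,cv2.resize(f,None,fx=s,fy=s,interpolation=cv2.INTER_CUBIC))
E
python3 - <<'E'
from h import *
s=ctrl.get_state(); print({k:np.round(v,3) for k,v in s.items()})
t=ctrl.get_image('top'); c=ctrl.get_image('scene')
save(t,'top1.png'); save(c,'scene1.png')
print(t['position'],t['orientation'],t['fx'],c['position'])
for n in ['drive_gear','gearbox','spring_collar','bearing_b']:
  for nm,p in (('top',t),('scene',c)):
    print(n,nm,[(np.round(r['centre'],3),round(r['score'],2)) for r in ctrl.find_in(n,p)[:2]])
P=cloud(t)
for n in ['drive_gear','gearbox']:
  r=ctrl.silhouettes(n,t)
  if r:
    m=r[0]['region']; v,u=np.where(m); print(n,u.min(),u.max(),v.min(),v.max()); q=P[m]; print(np.percentile(q,[2,50,98],axis=0).round(4))
E
```

```text
{'time': np.float64(0.0), 'joint_positions': array([ 1.27 ,  0.322, -0.07 ,  1.452,  0.023,  1.371, -0.057]), 'qd': array([-0.001, -0.002, -0.   , -0.001, -0.001, -0.001, -0.001]), 'joint_torque': array([ 0.0000e+00, -4.9129e+01, -4.0400e-01, -3.1252e+01, -6.4000e-02,
        4.4000e-02,  0.0000e+00]), 'position': array([ 0.201, -0.618,  0.221]), 'tool_rot': array([-3.101e+00, -4.920e-01,  1.000e-03]), 'ft_force': array([ 0.678,  0.148, -0.368]), 'torque': array([-0.016, -0.076, -0.007]), 'grip_force': np.float64(0.0), 'grip_width': np.float64(0.998)}
[ 0.26228061 -0.06018101  1.30607731] [-2.21080484  1.99746264 -0.2085921 ] 435.54144816314226 [-0.00108841  0.48696525  0.74736912]
drive_gear top [(array([ 0.617, -0.232,  0.014]), 0.81), (array([ 0.608, -0.053,  0.008]), 0.27)]
drive_gear scene [(array([ 0.613, -0.221,  0.016]), 0.7)]
gearbox top [(array([0.603, 0.092, 0.045]), 0.83), (array([ 0.413, -0.295,  0.023]), 0.37)]
gearbox scene []
spring_collar top [(array([ 0.554, -0.39 ,  0.017]), 0.68), (array([0.607, 0.098, 0.089]), 0.65)]
spring_collar scene []
bearing_b top [(array([ 0.606, -0.054,  0.01 ]), 0.67), (array([ 0.558, -0.391,  0.017]), 0.36)]
bearing_b scene [(array([ 0.612, -0.051,  0.011]), 0.69)]
gearbox 256 291 151 194
[[0.5484 0.0431 0.0019]
 [0.6012 0.0892 0.0429]
 [0.68   0.1492 0.1247]]
```

View pics/top1.png

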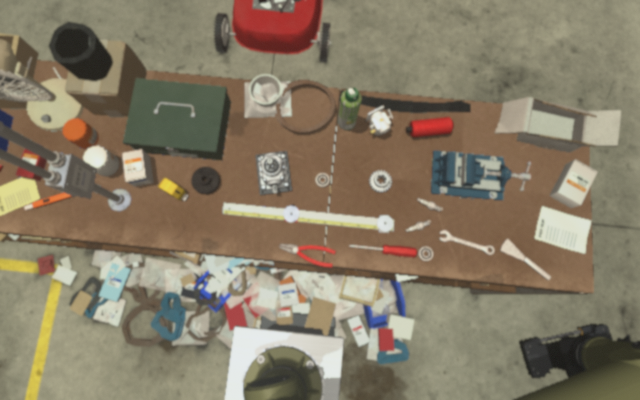

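View pics/scene1.png

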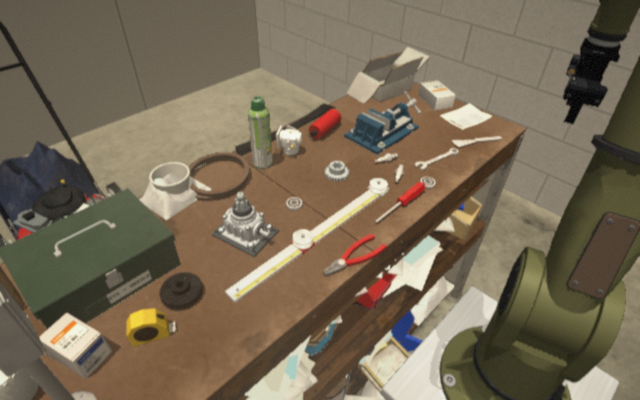

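The top view shows the gear at (380,181), the bearing at (323,179) and the gearbox at (273,173). The scene view agrees, with its gear at (337,170) and gearbox at (243,225), so I'm moving over the gear.

{"method": "move_arm", "body": {
  "increments": "25 24 0 0 0 0 0;25 24 0 0 0 0 0;25 24 0 0 0 0 0;25 24 0 0 0 0 0;25 24 0 0 0 0 0;25 24 0 0 0 0 0;25 24 0 0 0 0 0;25 24 0 0 0 0 0"
}}

```text
time: 1.27
position: [0.4023, -0.4248, 0.2229]
tool_rot: [3.102, 0.492, 0.0]
ft_force: [0.5, -0.1, -0.9]
grip_width: 0.998
grip_force: 0.0
```

{"method": "move_arm", "body": {
  "increments": "25 24 0 0 0 0 0;25 24 0 0 0 0 0;25 24 0 0 0 0 0;25 24 0 0 0 0 0;25 24 0 0 0 0 0;25 24 0 0 0 0 0;25 24 0 0 0 0 0;25 24 0 0 0 0 0"
}}

```text
time: 1.93
position: [0.6023, -0.2329, 0.2228]
tool_rot: [3.102, 0.492, 0.0]
ft_force: [0.8, -0.2, 1.3]
grip_width: 0.999
grip_force: 0.0
```

```bash
python3 - <<'E'
from h import *
s=ctrl.get_state(); print(s['time'],s['position'].round(4) if hasattr(s['position'],'round') else s['position'],s['tool_rot'],s['joint_positions'])
w=ctrl.get_image('wrist'); save(w,'w1.png'); print(w['position'],rot(w['orientation']).round(3),w['fx'],w['cx'],w['cy'])
np.savez('w1.npz',frame=w['frame'],depth=w['depth'])
P=cloud(w,True)
for n in ['drive_gear','bearing_b']:
  print(n,[(np.round(r['centre'],4),round(r['score'],2)) for r in ctrl.find_in(n,w)[:2]])
r=ctrl.silhouettes('drive_gear',w)
if r:
  m=r[0]['region']; v,u=np.where(m); print(u.min(),u.max(),v.min(),v.max()); q=P[m]; print(np.percentile(q,[1,50,99],axis=0).round(4))
E
```

```text
1.9333 [ 0.6023 -0.2329  0.2228] [3.10238400e+00 4.91970937e-01 3.73269330e-04] [ 0.6309625   0.33652421 -0.38855064  1.45190497  0.12812793  1.37773812
 -1.01868659]
[ 0.66819275 -0.21194092  0.38476262] [[ 0.31  -0.919 -0.243]
 [-0.951 -0.299 -0.08 ]
 [ 0.001  0.256 -0.967]] 309.70691628693146 315.5062061988146 194.39781769531007
drive_gear []
bearing_b [(array([ 0.6098, -0.0528,  0.0107]), 0.73), (array([ 0.6261, -0.2308,  0.0121]), 0.67)]
290 347 126 182
[[ 0.5914 -0.2637 -0.0014]
 [ 0.6252 -0.2303  0.0122]
 [ 0.6548 -0.1987  0.0331]]
```

View pics/w1.png

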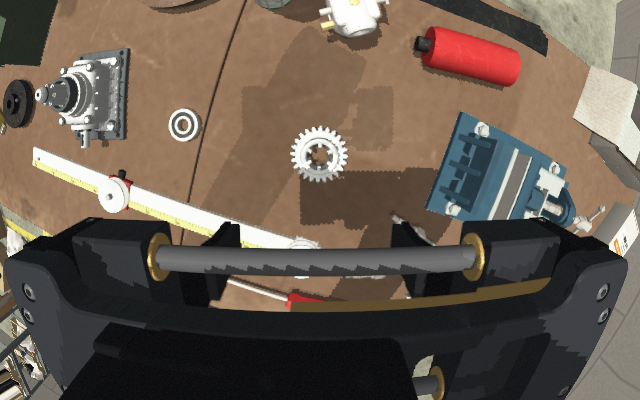

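The wrist view shows the gear at (320,154), hub up with its keys visible. Next I'll rectify it at the height of the hub's top.

```bash
cat >> h.py <<'E'
def ortho(w,c,h,half=0.04,n=400):
    g=np.linspace(-half,half,n); X,Y=np.meshgrid(g,-g)   # image right=+x, up=+y
    Q=np.stack([c[0]+X,c[1]+Y,np.full_like(X,h)],-1)-np.array(w['position'])
    C=Q@rot(w['orientation']); rr=np.hypot(C[...,0],C[...,1])+1e-9; th=np.arctan2(rr,C[...,2])
    u=w['cx']+w['fx']*th*C[...,0]/rr; v=w['cy']+w['fy']*th*C[...,1]/rr
    return cv2.remap(w['frame'],u.astype(np.float32),v.astype(np.float32),cv2.INTER_CUBIC)
def polar6(gray,c_px,r_px,k=6):
    a=np.deg2rad(np.arange(0,360,1.)); s=0
    for r in r_px:
        I=cv2.remap(gray.astype(np.float32),(c_px[0]+r*np.cos(a)).astype(np.float32)[None],(c_px[1]-r*np.sin(a)).astype(np.float32)[None],cv2.INTER_LINEAR)[0]
        s=s+I
    F=np.sum(s*np.exp(-1j*k*a)); return np.rad2deg(-np.angle(F))/-k*1, abs(F)/np.sum(s), s
def circ(P,m):
    q=P[m][:,:2]; c=np.median(q,0)
    return c,q
E
python3 - <<'E'
from h import *
w=ctrl.get_image('wrist'); P=cloud(w,True)
m=(np.hypot(P[...,0]-.625,P[...,1]+.230)<.04)&(P[...,2]>.025)&(P[...,2]<.04)
q=P[m]; print(m.sum(),q.mean(0),np.percentile(q,[2,98],axis=0).round(4))
hull=cv2.convexHull((q[:,:2]*1e4).astype(np.float32)); (cc,r)=cv2.minEnclosingCircle(hull); print('circle',np.array(cc)/1e4,r/1e4)
c=np.array(cc)/1e4
o=ortho(w,c,.032); g=cv2.cvtColor(o,cv2.COLOR_RGB2GRAY)
# bright-hub centre refine
for k in (6,):
  for rr in ([60,63,66],[63,66,69,72]):
    print(polar6(g,(199.5,199.5),rr,k)[:2])
o2=ortho(w,c,.012)
cv2.imwrite('pics/o1.png',np.hstack([o,o2])[:,:,::-1])
E
```

```text
658 [ 0.62329414 -0.23100933  0.03129395] [[ 0.6031 -0.251   0.0273]
 [ 0.6435 -0.211   0.0331]]
circle [ 0.62311216 -0.23089221] 0.022203947448730468
(np.float64(-14.640960782336442), np.float64(0.293743721750657))
(np.float64(-14.755588104077917), np.float64(0.2903921601785074))
```

View pics/o1.png

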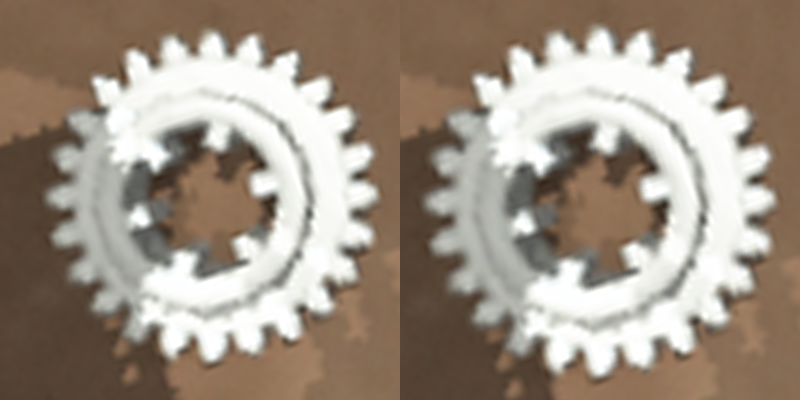

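{"method": "move_arm", "body": {
  "increments": "4 1 -32 0 0 0 0;4 1 -32 0 0 0 0;4 0 -32 0 0 0 0;4 0 -32 0 0 0 0;4 0 -32 0 0 0 0;1 0 -25 0 0 0 0;0 0 -13 0 0 0 0;0 0 0 0 0 0 0"
}}

```text
time: 2.85
position: [0.6187, -0.2332, 0.0209]
tool_rot: [-3.101, -0.488, 0.01]
ft_force: [-1.2, -0.2, 0.2]
grip_width: 1.003
grip_force: 0.0
```

```bash
python3 - <<'E'
from h import *
s=ctrl.get_state(); print(s['position'],s['ft_force'])
w=ctrl.get_image('wrist'); save(w,'w2.png',(200,150,440,330),3)
E
```

```text
[ 0.61866442 -0.23324523  0.02093628] [-1.17338486 -0.21942695  0.20672942]
```

View pics/w2.png

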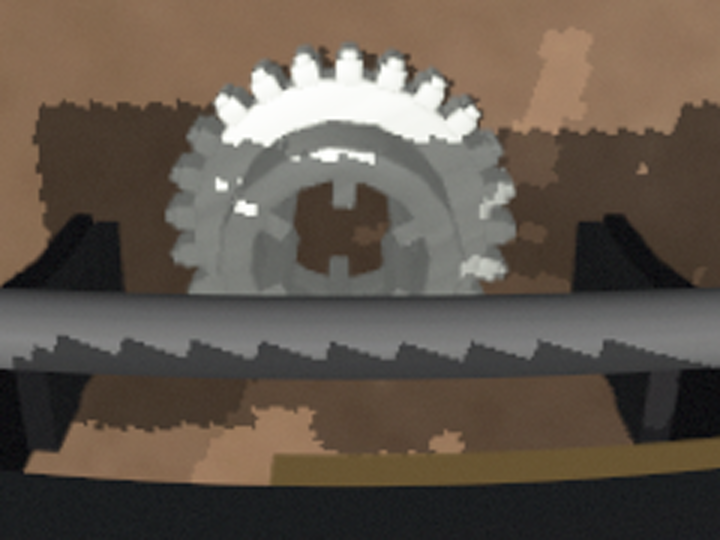

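The gear sits between the open fingers, centred at about (340,230), with the rim between the pads. The pose still looks like it's settling, so I'll wait and read it again.

{"method": "move_arm", "body": {
  "increments": "0 0 0 0 0 0 0;0 0 0 0 0 0 0;0 0 0 0 0 0 0;0 0 0 0 0 0 0;0 0 0 0 0 0 0;0 0 0 0 0 0 0;0 0 0 0 0 0 0;0 0 0 0 0 0 0"
}}

```text
time: 3.57
position: [0.6223, -0.2321, 0.0247]
tool_rot: [3.103, 0.493, 0.0]
ft_force: [-0.3, -0.3, -0.1]
grip_width: 0.998
grip_force: 0.0
```

{"method": "move_arm", "body": {
  "increments": "1 1 -5 0 0 0 0;0 0 -5 0 0 0 0;0 0 0 0 0 0 0;0 0 0 0 0 0 0;0 0 0 0 0 0 120;0 0 0 0 0 0 255;0 0 0 0 0 0 255;0 0 0 0 0 0 255",
  "grip_force": 50
}}

```text
time: 4.23
position: [0.6234, -0.2312, 0.0148]
tool_rot: [3.103, 0.492, 0.0]
ft_force: [-0.0, 0.3, 0.2]
grip_width: 0.779
grip_force: 0.0
```

{"method": "move_arm", "body": {
  "increments": "0 0 0 0 0 0 255;0 0 0 0 0 0 255;0 0 0 0 0 0 255;0 0 5 0 0 0 255;0 0 30 0 0 0 255;0 0 40 0 0 0 255;0 0 40 0 0 0 255;0 0 40 0 0 0 255"
}}

```text
time: 4.9
position: [0.6222, -0.2307, 0.1704]
tool_rot: [-3.102, -0.493, 0.003]
ft_force: [0.6, -1.3, -3.2]
grip_width: 0.492
grip_force: 50.0
```

{"method": "move_arm", "body": {
  "increments": "-9 36 8 0 0 0 255;-9 36 8 0 0 0 255;-9 36 8 0 0 0 255;-9 36 8 0 0 0 255;-9 36 8 0 0 0 255;-9 36 0 0 0 0 255;-9 36 0 0 0 0 255;-9 36 0 0 0 0 255"
}}

```text
time: 5.57
position: [0.5499, 0.0585, 0.2095]
tool_rot: [3.102, 0.492, -0.001]
ft_force: [1.1, 1.1, -3.8]
grip_width: 0.486
grip_force: 50.0
```

{"method": "move_arm", "body": {
  "increments": "0 0 0 0 0 0 255;0 0 0 0 0 0 255;0 0 0 0 0 0 255;0 0 0 0 0 0 255;0 0 0 0 0 0 255;0 0 0 0 0 0 255;0 0 0 0 0 0 255;0 0 0 0 0 0 255"
}}

```text
time: 6.23
position: [0.5513, 0.0564, 0.2095]
tool_rot: [-3.103, -0.491, 0.0]
ft_force: [0.5, -0.8, -3.9]
grip_width: 0.49
grip_force: 50.0
```

```bash
python3 - <<'E'
from h import *
s=ctrl.get_state(); print(s['position'],s['tool_rot'],s['ft_force'])
w=ctrl.get_image('wrist'); P=cloud(w,True); print(w['position'])
for n in ['gearbox','shaft_tip','shaft_shoulder','spring_collar','drive_gear']:
  print(n,[(np.round(r['centre'],4),round(r['score'],2)) for r in ctrl.find_in(n,w)[:2]])
near=np.hypot(P[...,0]-.606,P[...,1]-.095)<.05
c=np.array([.606,.095])
for lo,hi in ((.122,.135),(.105,.118),(.088,.096),(.098,.104)):
  m=near&(P[...,2]>lo)&(P[...,2]<hi); q=P[m]
  if len(q)<5: print(lo,len(q)); continue
  cc,r=cv2.minEnclosingCircle((q[:,:2]*1e3).astype(np.float32)); print(lo,hi,m.sum(),q.mean(0).round(4),np.array(cc)/1e3,r)
  if lo==.122: c=q.mean(0)[:2]
  v,u=np.where(m); print(u.min(),u.max(),v.min(),v.max())
o=ortho(w,c,.112,.03); o2=ortho(w,c,.128,.03)
cv2.imwrite('pics/o2.png',np.hstack([o,o2])[:,:,::-1]); print(c)
E
```

```text
[0.55132663 0.05636875 0.20946906] [-3.10292047e+00 -4.90939920e-01  4.30070903e-04] [ 0.46857122 -0.767902   -3.89494428]
[0.61735803 0.07724382 0.37138567]
gearbox [(array([0.6186, 0.0974, 0.0583]), 0.78)]
shaft_tip [(array([0.6187, 0.097 , 0.1109]), 0.71)]
shaft_shoulder [(array([0.6181, 0.0978, 0.1139]), 0.58)]
spring_collar [(array([0.621 , 0.1011, 0.09  ]), 0.57), (array([0.6197, 0.0982, 0.0545]), 0.46)]
drive_gear [(array([0.5686, 0.0618, 0.2037]), 0.82)]
0.122 0.135 422 [0.6175 0.0999 0.1265] [0.61758557 0.1004166 ] 9.499894142150879
277 299 94 116
0.105 0.118 171 [0.618  0.0987 0.1107] [0.61734875 0.10032647] 14.13891315460205
273 305 90 122
0.088 0.096 787 [0.6178 0.1002 0.0914] [0.61766998 0.10012229] 22.445716857910156
267 315 82 130
0.098 0.104 12 [0.6179 0.0963 0.1001] [0.61745355 0.10009041] 13.386975288391113
282 302 91 119
[0.61752789 0.09994788]
```

View pics/o2.png

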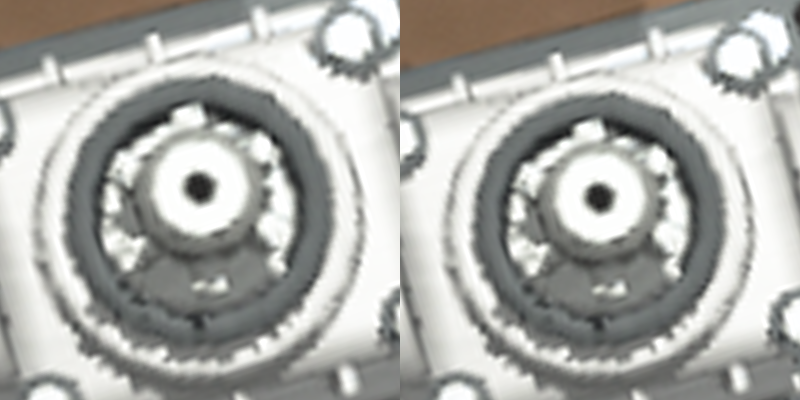

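The rectified view shows the shaft nose centred at (200,185), with the teeth around it at about 35° modulo 60°. Next come the exact tooth phase and the gear's pose in the hand.

```bash
python3 - <<'E'
from h import *
w=ctrl.get_image('wrist'); P=cloud(w,True)
c=np.array([.6176,.1002])
d=P[...,:2]-c; r=np.hypot(d[...,0],d[...,1]); a=np.arctan2(d[...,1],d[...,0])
for lo,hi in ((.107,.116),(.095,.116)):
  m=(r>.0108)&(r<.0148)&(P[...,2]>lo)&(P[...,2]<hi)
  F=np.exp(6j*a[m]).mean(); print(m.sum(),'tooth',np.rad2deg(np.angle(F))/6,abs(F))
  print(np.sort(np.rad2deg(a[m])%60).round(0)[::6])
# gear in hand
t=np.array(ctrl.get_state()['position']); z0=t[2]-.0148
near=np.hypot(P[...,0]-t[0],P[...,1]-t[1])<.045
m=near&(P[...,2]>z0+.028)&(P[...,2]<z0+.036); q=P[m]; print('hubtop',m.sum(),np.percentile(q,[2,50,98],axis=0).round(4))
m=near&(P[...,2]>z0+.006)&(P[...,2]<z0+.016); q=P[m]; print('rim',m.sum(),np.percentile(q,[2,50,98],axis=0).round(4) if m.sum() else '')
o=ortho(w,t[:2],z0+.032,.04); o2=ortho(w,t[:2],z0+.012,.04)
cv2.imwrite('pics/o3.png',np.hstack([o,o2])[:,:,::-1])
E
```

```text
138 tooth -22.369390640706012 0.7530241051078976
[25. 26. 28. 29. 30. 31. 32. 33. 34. 35. 36. 37. 38. 40. 40. 41. 43. 44.
 45. 46. 46. 48. 49.]
150 tooth -22.57347670312988 0.7316002902936956
[24. 26. 27. 28. 29. 30. 31. 32. 33. 34. 35. 36. 37. 38. 39. 40. 41. 42.
 43. 44. 45. 46. 47. 48. 49.]
hubtop 1995 [[0.5323 0.0342 0.2231]
 [0.5632 0.0591 0.2248]
 [0.5728 0.0848 0.2293]]
rim 3000 [[0.5284 0.0321 0.2016]
 [0.5728 0.0642 0.2049]
 [0.5851 0.089  0.2099]]
```

View pics/o3.png

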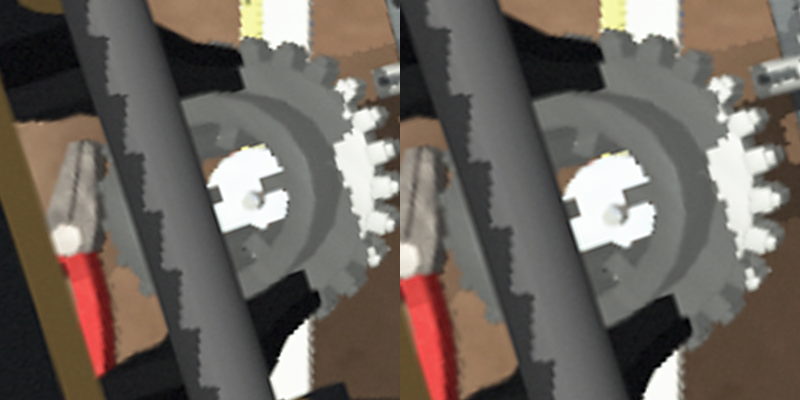

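The gear is firmly held, with keys visible at about (268,190) and (240,240). I'll fit its centre and phase in the hand from the cloud.

```bash
python3 - <<'E'
from h import *
from scipy.optimize import least_squares
w=ctrl.get_image('wrist'); P=cloud(w,True)
t=np.array(ctrl.get_state()['position']); z0=t[2]-.0148
d=P[...,:2]-t[:2]; near=np.hypot(d[...,0],d[...,1])<.042
tx=np.array([np.cos(np.deg2rad(18)),np.sin(np.deg2rad(18))]) # tool x
m=near&(P[...,2]>z0+.003)&(P[...,2]<z0+.016)&(d@tx>.008)&(np.abs(d@np.array([-tx[1],tx[0]]))<.030)
q=d[m]; 
# outer edge per angle bin
a=np.rad2deg(np.arctan2(q[:,1],q[:,0])); r=np.hypot(*q.T)
b=np.arange(-50,86,2.5); prof=[]
E=[]
for x in b:
  k=np.abs(a-x)<4
  if k.sum()>5: i=np.where(k)[0][np.argmax(r[k])]; E.append(q[i])
E=np.array(E)
f=least_squares(lambda p:np.hypot(E[:,0]-p[0],E[:,1]-p[1])-.035,[0,0],loss='soft_l1',f_scale=.0005); print('gear offset mm',f.x*1e3,len(E),np.abs(f.fun).mean()*1e3)
# bore keys by cloud: hub-top points inside r<15.3mm
c=f.x; e=d-c; rr=np.hypot(e[...,0],e[...,1]); aa=np.arctan2(e[...,1],e[...,0])
m=near&(rr>.0112)&(rr<.0148)&(P[...,2]>z0+.020)&(P[...,2]<z0+.036); F=np.exp(6j*aa[m]).mean()
print('keys',m.sum(),np.rad2deg(np.angle(F))/6%60,abs(F)); print(np.sort(np.rad2deg(aa[m])).round()[::5])
# rim phase
m=near&(rr>.0325)&(rr<.036)&(P[...,2]>z0+.003)&(P[...,2]<z0+.016)&(np.abs(aa-.31)<1)
F=np.exp(24j*aa[m]).mean(); print('rim',m.sum(),np.rad2deg(np.angle(F))/24%15,abs(F))
E
```

```text
gear offset mm [ 0.87987329 -0.32582538] 55 0.5858997129973932
keys 217 14.996738770342352 0.7697837528899697
[-56. -51. -49. -47. -45. -43. -41. -39. -39. -38. -37. -37. -37. -36.
 -36. -35. -34.   7.   8.  11.  12.  14.  15.  17.  19.  21.  22.  64.
  65.  66.  66.  66.  67.  68.  68.  69.  70.  72.  74.  76.  78.  79.
  81.  84.]
rim 370 14.74781986698059 0.5864686953188014
```

Keys are at 15° and must be at about 7.5°, so I'll turn -7.5° while moving over the shaft.

{"method": "move_arm", "body": {
  "increments": "13 9 0 0 0 -1.5 255;13 9 0 0 0 -1.5 255;13 9 0 0 0 -1.5 255;13 9 0 0 0 -1.5 255;13.5 8 -20 0 0 -1.5 255;0 0 -20 0 0 0 255;0 0 0 0 0 0 255;0 0 0 0 0 0 255"
}}

```text
time: 7.3
position: [0.6156, 0.1005, 0.1682]
tool_rot: [3.128, 0.289, -0.006]
ft_force: [0.0, -0.1, -2.3]
grip_width: 0.49
grip_force: 50.0
```

{"method": "move_arm", "body": {
  "increments": "0 0 0 0 0 0 255;0 0 0 0 0 0 255;0 0 0 0 0 0 255;0 0 0 0 0 0 255;0 0 0 0 0 0 255;0 0 0 0 0 0 255;0 0 0 0 0 0 255;0 0 0 0 0 0 255"
}}

```text
time: 7.97
position: [0.6167, 0.1009, 0.1697]
tool_rot: [3.128, 0.288, 0.0]
ft_force: [-0.0, -0.1, -3.8]
grip_width: 0.489
grip_force: 50.0
```

{"method": "move_arm", "body": {
  "increments": "0.3 -0.5 -10 0 0 0 255;0 0 -6 0 0 0 255;0 0 -6 0 0 0 255;0 0 -6 0 0 0 255;0 0 -6 0 0 0 255;0 0 -6 0 0 0 255;0 0 0 0 0 0 255;0 0 0 0 0 0 255"
}}

```text
time: 8.63
position: [0.6167, 0.1003, 0.129]
tool_rot: [3.128, 0.289, -0.002]
ft_force: [0.8, -0.5, -3.5]
grip_width: 0.49
grip_force: 50.0
```

No contact so far and the gear is on the nose. I'll carry on slowly to the tooth ends and past them.

{"method": "move_arm", "body": {
  "increments": "0 0 -1 0 0 0 255;0 0 -1 0 0 0 255;0 0 -1 0 0 0 255;0 0 -1 0 0 0 255;0 0 -1 0 0 0 255;0 0 -1 0 0 0 255;0 0 0 0 0 0 255;0 0 0 0 0 0 255"
}}

```text
time: 9.3
position: [0.617, 0.1004, 0.1235]
tool_rot: [3.128, 0.288, -0.0]
ft_force: [-0.2, 0.6, -2.7]
grip_width: 0.491
grip_force: 50.0
```

{"method": "move_arm", "body": {
  "increments": "0 0 -2 0 0 0 255;0 0 -2 0 0 0 255;0 0 -2 0 0 0 255;0 0 -2 0 0 0 255;0 0 -2 0 0 0 255;0 0 -2 0 0 0 255;0 0 -2 0 0 0 255;0 0 0 0 0 0 255",
  "grip_force": 60
}}

```text
time: 9.97
position: [0.6167, 0.1003, 0.109]
tool_rot: [3.128, 0.289, -0.001]
ft_force: [0.3, -0.1, -3.3]
grip_width: 0.489
grip_force: 60.0
```

{"method": "move_arm", "body": {
  "increments": "0 0 -1 0 0 0 255;0 0 -1 0 0 0 255;0 0 -1 0 0 0 255;0 0 -1 0 0 0 255;0 0 -1 0 0 0 255;0 0 -1 0 0 0 255;0 0 0 0 0 0 255;0 0 0 0 0 0 255"
}}

```text
time: 10.63
position: [0.6172, 0.1005, 0.1041]
tool_rot: [3.128, 0.288, 0.001]
ft_force: [-2.9, -0.8, 5.1]
grip_width: 0.49
grip_force: 60.0
```

{"method": "move_arm", "body": {
  "increments": "0 0 -1 0 0 0 255;0 0 -1 0 0 0 255;0 0 -1 0 0 0 255;0 0 -1 0 0 0 255;0 0 -1 0 0 0 255;0 0 0 0 0 0 255;0 0 0 0 0 0 255;0 0 0 0 0 0 255"
}}

```text
time: 11.3
position: [0.6173, 0.1005, 0.1002]
tool_rot: [3.128, 0.288, 0.001]
ft_force: [-4.4, -1.4, 10.6]
grip_width: 0.489
grip_force: 60.0
```

{"method": "move_arm", "body": {
  "increments": "0 0 -1 0 0 0 255;0 0 0 0 0 0 255;0 0 -1 0 0 0 255;0 0 0 0 0 0 255;0 0 -1 0 0 0 255;0 0 0 0 0 0 255;0 0 0 0 0 0 255;0 0 0 0 0 0 255"
}}

```text
time: 11.97
position: [0.6177, 0.1005, 0.0998]
tool_rot: [3.127, 0.288, 0.003]
ft_force: [-10.6, -2.3, 23.2]
grip_width: 0.489
grip_force: 60.0
```

{"method": "move_arm", "body": {
  "increments": "-0.5 0 0 0 0 0 255;-0.5 0 0 0 0 0 255;0 0 0 0 0 0 255;0 0 0 0 0 0 255;0 0 0 0 0 0 255;0 0 0 0 0 0 255;0 0 0 0 0 0 255;0 0 0 0 0 0 255"
}}

```text
time: 12.63
position: [0.6175, 0.1005, 0.0998]
tool_rot: [3.127, 0.288, 0.006]
ft_force: [-7.4, -2.4, 21.0]
grip_width: 0.487
grip_force: 60.0
```

```bash
python3 - <<'E'
from h import *
w=ctrl.get_image('wrist'); P=cloud(w,True)
s=ctrl.get_state(); print(s['position'],s['ft_force'])
c=np.array([.6176,.1002]); d=P[...,:2]-c; r=np.hypot(d[...,0],d[...,1]); z=P[...,2]
for n,lo,hi,zl,zh in (('tip',0,.005,.12,.135),('hubtop',.0165,.021,.108,.126),('rim',.027,.033,.085,.106)):
  m=(r>=lo)&(r<hi)&(z>zl)&(z<zh); print(n,m.sum(),np.percentile(z[m],[10,50,90]).round(4) if m.any() else '')
u=[np.where((r<.035)&(z>.09))[i] for i in (1,0)]; print(u[0].min(),u[0].max(),u[1].min(),u[1].max())
x,y=int(np.median(u[0])),int(np.median(u[1])); save(w,'w4.png',(max(x-70,0),max(y-60,0),x+70,y+50),5)
E
```

```text
[0.61757398 0.10055466 0.09986714] [-7.46283402 -1.84586406 21.03656155]
tip 0 
hubtop 1102 [0.1145 0.1153 0.116 ]
rim 1509 [0.0917 0.095  0.0961]
174 445 177 390
```

View pics/w4.png

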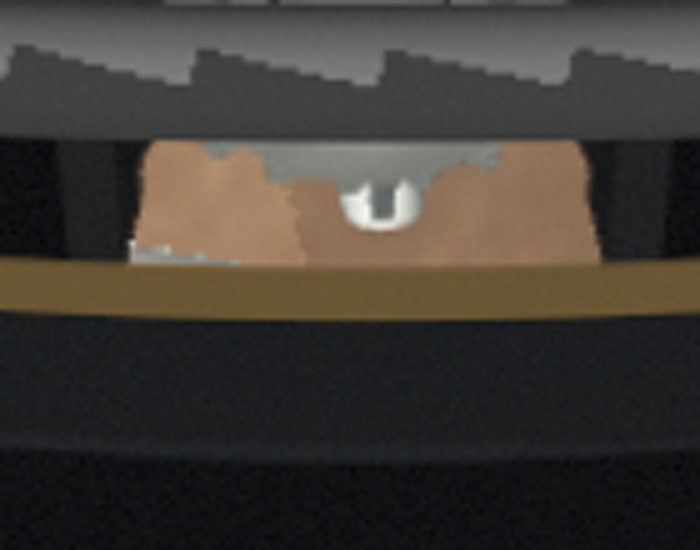

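Hub top at 0.1153 m agrees with home (0.116), and the gear hasn't slipped in the hand. I'll press a little more and ease the side load to confirm the hard stop.

{"method": "move_arm", "body": {
  "increments": "-0.5 -0.5 0 0 0 0 255;-0.5 0 -1 0 0 0 255;-0.5 0 0 0 0 0 255;0 0 0 0 0 0 255;0 0 0 0 0 0 255;0 0 0 0 0 0 255;0 0 0 0 0 0 255;0 0 0 0 0 0 255"
}}

```text
time: 13.35
position: [0.6175, 0.1005, 0.0998]
tool_rot: [3.128, 0.288, 0.011]
ft_force: [-6.3, -2.0, 23.0]
grip_width: 0.491
grip_force: 60.0
```

```bash
python3 - <<'E'
from h import *
t=ctrl.get_image('scene'); P=cloud(t); s=ctrl.get_state(); print(s['position'],s['ft_force'],s['torque'])
c=np.array([.6176,.1002]); r=np.hypot(P[...,0]-c[0],P[...,1]-c[1]); m=(r<.05)&(P[...,2]>.07)&(P[...,2]<.13); v,u=np.where(m)
x,y=int(np.median(u)),int(np.median(v)); print(x,y); save(t,'s2.png',(x-45,y-45,x+45,y+30),8)
q=P[(r<.036)&(r>.024)&(P[...,2]>.075)&(P[...,2]<.105)]; print(len(q),np.percentile(q[:,2],[2,10,50,90,98]).round(4) if len(q) else '')
E
```

```text
[0.61749172 0.1004978  0.09983461] [-6.10083564 -1.60948235 22.61619269] [-0.33548293  1.29016281  0.08616431]
243 205
265 [0.0762 0.0811 0.0944 0.098  0.1034]
```

View pics/s2.png

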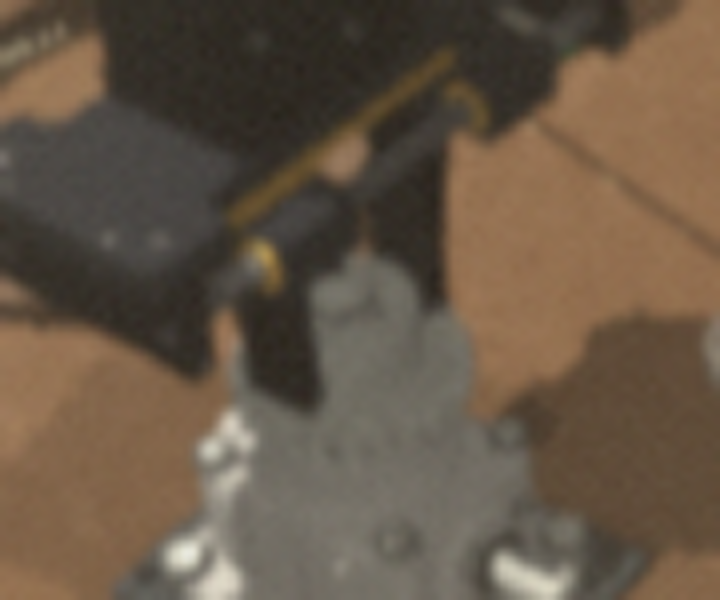

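Hard stop confirmed: z stays at 0.0998 m under about 23 N. I'll wiggle it slightly to rule out a wedged spline and relieve the side load.

{"method": "move_arm", "body": {
  "increments": "0 0 -1 0 0 1.5 255;0 0 0 0 0 0 255;0 0 0 0 0 -3 255;0 0 0 0 0 0 255;0 0 0 0 0 1.5 255;0 0 0 0 0 0 255;0 0 0 0 0 0 255;0 0 0 0 0 0 255"
}}

```text
time: 14.07
position: [0.6182, 0.1008, 0.0998]
tool_rot: [3.128, 0.288, 0.014]
ft_force: [-6.4, -1.2, 25.3]
grip_width: 0.49
grip_force: 60.0
```

```bash
python3 - <<'E'
from h import *
w=ctrl.get_image('wrist'); P=cloud(w,True); s=ctrl.get_state(); print(s['position'],s['ft_force'])
c=np.array([.6176,.1002]); d=P[...,:2]-c; r=np.hypot(d[...,0],d[...,1]); z=P[...,2]
m=(r>.0165)&(r<.021)&(z>.108)&(z<.126); q=P[m]; A=np.c_[d[m],np.ones(m.sum())]
k=np.abs(q[:,2]-np.median(q[:,2]))<.0015; f=np.linalg.lstsq(A[k],q[k,2],rcond=None)[0]; print('hubtop plane',f.round(4),np.median(q[:,2]))
E
```

```text
[0.61820652 0.10082221 0.09979778] [-6.01898868 -1.13874053 25.50955652]
hubtop plane [-0.0078 -0.0011  0.1153] 0.11524486632670418
```

```bash
python3 -c "
from bench import ctrl; print(ctrl.close_job())"
```

```text
the job is handed in; nothing more can be done
None
```

The drive gear is meshed on the splined shaft and pressed against a hard stop at shoulder height (about 25 N net, position unchanged after a small wiggle); I handed the job in with the arm still gripping and pressing it, but did not see the circlip groove itself, only that the hub top measures about 0.115 m, below the groove at 0.119 m.

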